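# Clamp a block with a recessed knob

## Robot

A 6-joint arm with a two-finger parallel gripper is mounted at the origin on a cart in front of the work surface, level with it; the furniture and walls round the work are solid. World frame = base frame: x ahead of the robot, y to its left, z up, the work surface at z = 0. Lengths are in m, angles in rad, forces in N, time in s.
With the tool pointing down it reaches from about 0.275 to 0.775 m from the base axis. Payload 14.6 kg.
Tool frame: the origin (TCP) lies midway between the tips of the shut fingers; the grasp point (between the pads) lies 19 mm behind it (env.grip_point_offset is the z of the grasp point in the tool frame, in m); z points along the fingers, y is the direction in which the jaws open and shut (so a half turn about z gives the same grasp; the last joint's range is limited). The gripper opens to 85 mm and grips with 20 to 120 N. Pads are 22 mm wide; open, the fingers measure 114 mm over their backs; the gripper's body (76 mm by 85 mm) begins 54 mm behind the grasp point. The pads swing forward as they close: fully open they stand 13 mm farther back than shut.
Start: joints at [1.098, 0.263, -0.048, 1.259, 0, 1.415], TCP at [0.164, 0.499, 0.231] pointing down, gripper open.
Joint ranges: [-2.65, 2.65], [-0.89, 1.7], [-1.18, 1.37], [-2.13, 2.11], [-1.35, 1.29], [-3.14, 3.14]. Speed limits (rad/s): [1.89, 1.89, 2.57, 2.79, 3.14, 3.14].

## Interface

Orientations are given as a unit quaternion [x, y, z, w].
In Python, from cell import env, jaws, planner, monitor, imaging, order, finder gives the robot as it stands. Calls block until the motion is done:
- env.move_ptp(position, orientation): joint-space move of the TCP to a pose.
- env.move_straight(position, frame=None, max_speed=0.15, stop_force=None): straight line of the TCP; frame=None keeps the orientation; max_speed is the mean speed in m/s. With stop_force (N) it stops when the force on the tool has changed by that much, and returns True; else False.
- env.movej(angles): joint-space move.
- jaws.open_jaws() and jaws.grasp(newtons=None): open the fingers fully, or close them until they stop; newtons is the grip in N (None keeps the last).
- env.sleep(seconds).
- planner.solve_ik(position, orientation): joint angles nearest the present ones, or None.
- monitor.observe(): the state.
- imaging.grab_frame(name): name is "scene" or "top" or "wrist"; returns the picture (480x640x3 uint8, red, green, blue); there is no depth.
- imaging.calibration(name): a dict with "K" (3x3 intrinsics, pixels), "extrinsics" (4x4, takes a point from camera to world coordinates). Camera axes: x right, y down, z forward; pixel columns grow to the right and rows downward; lengths in m; the calibration is good to about 2 mm. A picture is of the moment at which its call begins: read the wrist's pose just before it. calibration takes no time and is no camera call; for the wrist camera it gives the pose at the moment of the call.
A pose or a line that the arm cannot do raises env.IKError and nothing moves.
- order.job_done(): hands the job in, once; it reports no verdict.
Trained networks look in the newest picture that a camera, given by its name, has taken for a name from the list of things; names that differ only in an ending like _2 or _b are one class to them, and where a whole thing is asked for, a point or a joint stands for the part that bears it (a point fixed in the world has none). Each returns a list of dicts, best first, with "score" (0 to 1); they miss things now and then, are a little off and sometimes report something else, mostly with a low value. They report only what shows in the picture. A call takes as long as a camera call.
- finder.boxes_of(label, camera): "point" ([x, y, z] in m, in the coordinates of the camera as it stood for that picture, good to about 4 mm: the middle of the surface that is visible of it).
- finder.pinpoint(label, camera): "point" ([x, y, z] in m, in the coordinates of the camera as it stood for that picture, good to about 4 mm: a listed point, or the origin of a listed thing).
The state is a dict: "time": time; "q": joint angles; "qd": joint speeds; "joint_torque": joint torques, N m; "tool_pos": TCP position; "orientation": TCP orientation; "ft_force": force on the tool from outside, world axes, zero at the start; "torque": the same for the moment, N m; "finger_gap": finger opening in m.
Only numpy, scipy, OpenCV 4.12 (cv2) and the standard library are available. Lean on these libraries where they do the work, as an engineer would, in place of code of your own. Each camera call takes 0.05 s, during which the arm holds its last target. There are 200 camera calls.

## Task

Lay the plywood block flat on the bed of the clamping fixture, between the sliding jaw and the backstop, its long side pointing from jaw to backstop, and let it go. Then reach into the round guard and turn the recessed knob clockwise until the jaw holds the block against the backstop with about 13 newtons: firmly (more than 7) but never above 21, which would bruise the wood. Do not lean on the guard, do not knock the glaze jar or the tape roll about, and leave the knob released.

Things in the scene. Friction and masses are not known exactly. Their poses are not given: they have to be found in the camera images.
- block: loose plain plywood block, 50 (own x) x 70 (own y) x 50 mm high, about 0.15 kg; origin at the centre of its underside, z up. It starts flat on the counter left of the fixture. Flasks and pots up to about 0.26 m high stand between it and the fixture: carry it over them.
- fixture: grey and aluminium clamping fixture screwed to the counter, 230 (own x) x 90 (own y) mm; origin at the centre of its underside, own z up. The housing with the knob is at its -x end (own x -115 to -25 mm, 36 mm high without the guard), the backstop at its +x end. Between them the bed lies open to both sides (+y and -y).
- bed (a point): point on top of the fixture's bed, 12 mm above the fixture's origin, at own x +30 mm; axes as the fixture's. At the +x end of the bed stands the backstop, an unyielding dark plate 64 mm wide, 14 to 46 mm above the fixture's origin. Its face stands 38 to 47 mm (+x) from this point: its setting varies and is not measured, so it must be felt.
- jaw: dark jaw sliding out of the housing along the fixture's +x; axes as the fixture's. Origin on the fixture's centre line at its underside height. The face plate (64 mm wide, 14 to 46 mm high) stands 8 mm ahead (+x) of this origin when unloaded and is backed by a spring of 5 N per mm, 8 mm travel. Face and backstop start 75 to 87 mm apart. The jaw stays where it is left.
- knob_grip (a point): centre of the black bar grip of the recessed knob, on its vertical axis, 58 mm above the fixture's origin, at the fixture's own x -70 mm. The bar is 34 mm long (the point's x axis, which turns with it), 12 mm thick (y), and stands 40 to 70 mm above the fixture's origin, on a disc of 17 mm radius.
- knob (a joint): angle of the knob in rad, growing clockwise seen from above, which drives the jaw out by 10 mm per rad; 0 to 3.2, starts at 0 to 0.3. Turning meets up to 0.24 N m of friction (about half of it is felt when stopped; it also holds the knob) plus 0.010 N m per N on the block, which grows by 50 N per rad once block meets backstop, 0.5 to 1.7 rad after the start. A 45 N grip does not slip.
- guard: grey round guard wall of the knob, 90 mm outside and 78 mm inside diameter, coaxial with the knob, from 36 to 76 mm above the fixture's origin, so 6 mm higher than the bar; its origin lies on the knob axis 36 mm above the fixture's origin (the recess floor). Open fingers must fit inside the 78 mm. It must not be pushed with more than 20 N.
- glaze_jar: small lidded pot, white with black lid, 68 mm across, 62 mm high, standing right of the fixture; origin at the centre of its underside. To be left alone.
- masking_tape: roll of masking tape lying flat, 96 mm across, 25 mm high, behind right of the fixture; origin at the centre of its underside. To be left alone.

How it is judged:
By the outcome, as a careful person would: the job done as asked, in the order asked, and still so for the second after the job is handed in, with the robot touching nothing.
It also fails if it takes over 72 s, if anything falls off the work surface, if the arm or the gripper's body presses on something with over 40 N, if the wrist force passes 120 N, or if a joint passes its speed limit or range.

## Working session

There is one attempt and no reset: what is moved stays moved. The work goes in short steps, each a Python script; the robot and the scene stay as the last script left them, time stands still between calls to the robot, and variables do not carry over. Pictures are saved under pics/ and viewed, about 8 in all and at most 12, crops included, and the job is handed in when it is done.

```bash
mkdir -p pics; ls; cat > h.py <<'E'
from cell import env, jaws, planner, monitor, imaging, order, finder
import numpy as np, cv2
from scipy.spatial.transform import Rotation as R
def shot(cam,fn=None):
    C=imaging.calibration(cam); im=imaging.grab_frame(cam)
    if fn: cv2.imwrite('pics/'+fn+'.png',im[:,:,::-1])
    return im,C
def w(C,p): return (np.array(C['extrinsics'])@np.r_[p,1])[:3]
def find(cam,labels,C,f='pinpoint',n=2):
    for l in labels:
        for d in getattr(finder,f)(l,cam)[:n]:
            print(cam,f,l,round(d['score'],2),w(C,d['point']).round(4))
def proj(C,P):
    T=np.linalg.inv(np.array(C['extrinsics'])); p=T[:3,:3]@np.array(P)+T[:3,3]; q=np.array(C['K'])@p; return q[:2]/q[2]
def down(yaw): # tool y axis at yaw+90deg, tool x along yaw
    return (R.from_euler('z',yaw)*R.from_euler('x',np.pi)).as_quat()
def st():
    s=monitor.observe(); print('t',round(s['time'],2),'pos',np.round(s['tool_pos'],4),'F',np.round(s['ft_force'],2),'M',np.round(s['torque'],3),'gap',round(s['finger_gap'],4),'q',np.round(s['q'],3)); return s
E
python3 - <<'E'
from h import *
st(); print(env.grip_point_offset, R.from_quat(monitor.observe()['orientation']).as_matrix().round(3))
for cam in ['top','scene']:
    im,C=shot(cam,cam+'0')
    find(cam,['block','fixture','bed','jaw','knob_grip','guard','glaze_jar','masking_tape'],C)
st()
E
```

```text
pics
t 0.0 pos [0.1639 0.4985 0.2308] F [-1.18  0.18  0.57] M [ 0.009 -0.008  0.029] gap 0.0855 q [ 1.098  0.263 -0.049  1.259 -0.     1.415]
-0.0187 [[-0.95   0.312 -0.   ]
 [ 0.312  0.95  -0.001]
 [ 0.    -0.001 -1.   ]]
top pinpoint block 0.7 [0.4937 0.0549 0.0009]
top pinpoint fixture 0.82 [ 0.4745 -0.3453 -0.0018]
top pinpoint bed 0.91 [ 0.4753 -0.3211  0.0162]
top pinpoint jaw 0.66 [ 0.4727 -0.3628 -0.0009]
top pinpoint jaw 0.63 [ 0.4827 -0.4176  0.0586]
top pinpoint knob_grip 0.64 [ 0.4833 -0.4178  0.0578]
top pinpoint guard 0.59 [ 0.4798 -0.4142  0.0351]
top pinpoint glaze_jar 0.84 [ 0.3874 -0.5833  0.0021]
top pinpoint masking_tape 0.9 [ 0.5665 -0.5606 -0.0012]
top pinpoint masking_tape 0.19 [ 0.4827 -0.4164  0.0327]
scene pinpoint block 0.98 [ 0.4908  0.0548 -0.0035]
scene pinpoint block 0.18 [ 0.5641 -0.5596 -0.0059]
scene pinpoint fixture 0.69 [ 0.4736 -0.3439  0.002 ]
scene pinpoint bed 0.68 [ 0.4773 -0.3162  0.0075]
scene pinpoint jaw 0.77 [ 0.4791 -0.3603  0.0008]
scene pinpoint knob_grip 0.71 [ 0.4807 -0.4175  0.0544]
scene pinpoint guard 0.86 [ 0.4766 -0.4129  0.0335]
scene pinpoint glaze_jar 0.84 [ 0.3851 -0.5886  0.0014]
scene pinpoint masking_tape 0.61 [ 0.5643 -0.5612 -0.0031]
t 0.9 pos [0.1641 0.4987 0.2313] F [-0.62 -0.32  0.42] M [-0.003  0.001 -0.035] gap 0.0855 q [ 1.098  0.263 -0.048  1.259  0.     1.416]
```

View pics/top0.png

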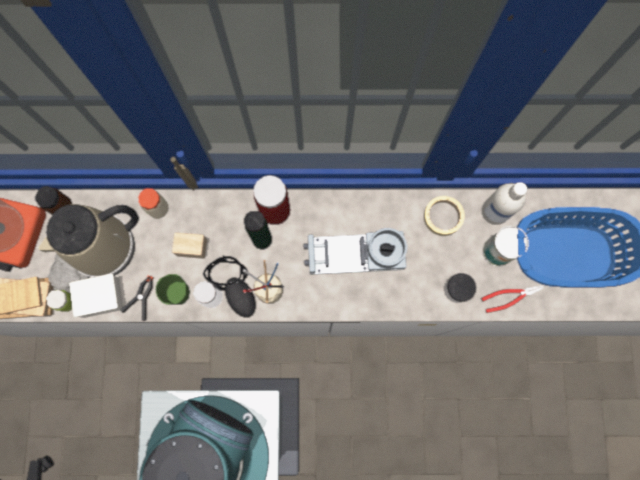

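View pics/scene0.png

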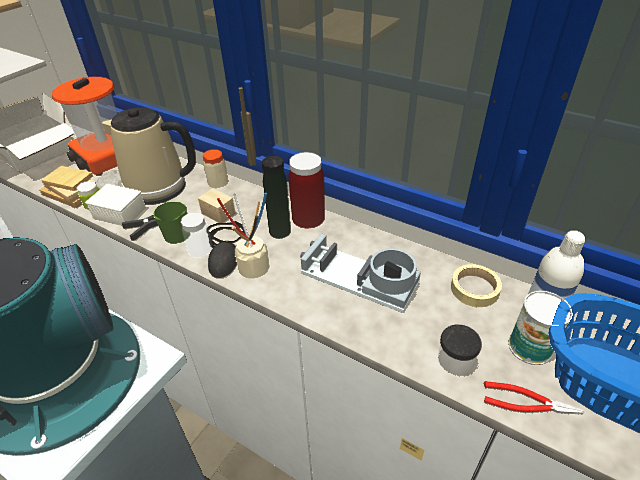

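The top view shows the block at about (189,244) with its long side roughly along image x, and the fixture at about (355,252) with the knob on the right and the backstop on the left. Both match the network positions. Tall flasks stand between them at about (258,230) and (270,200). Next I check the gripper API for partial opening and move above the block.

```bash
python3 - <<'E'
from h import *
env.move_ptp([.492,.055,.19],down(np.pi/2)); st()
im,C=shot('wrist','w1'); find('wrist',['block'],C); find('wrist',['block'],C,'boxes_of')
hsv=cv2.cvtColor(im,cv2.COLOR_RGB2HSV); print(proj(C,[.492,.055,.05]), hsv[tuple(proj(C,[.492,.055,.05]).astype(int)[::-1])])
E
```

```text
t 2.89 pos [0.492  0.0557 0.1901] F [0.89 0.06 0.31] M [0.021 0.03  0.025] gap 0.0855 q [-0.052  0.229 -0.209  1.132  0.     1.517]
wrist pinpoint block 0.69 [0.4896 0.0582 0.0007]
wrist boxes_of block 0.95 [0.4908 0.0619 0.0496]
[317.12169205 231.35712944] [ 17  79 200]
```

View pics/w1.png

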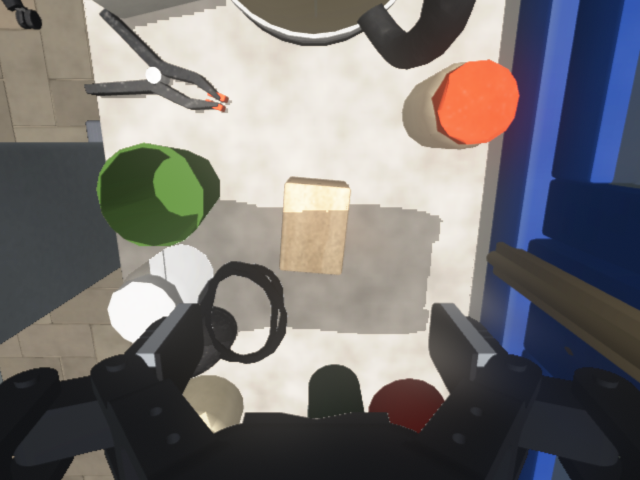

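The block's top corners are at (287,183), (349,188), (341,275) and (281,271), and the area around it is clear. I'll compute the pose, grasp and lift.

```bash
cat >> h.py <<'E'
def unproj(C,uv,z):
    T=np.array(C['extrinsics']); d=T[:3,:3]@np.linalg.inv(C['K'])@np.r_[uv,1]; o=T[:3,3]; return o+d*(z-o[2])/d[2]
E
python3 - <<'E'
from h import *
C=imaging.calibration('wrist')
P=np.array([unproj(C,uv,.05) for uv in [(287,183),(349,188),(341,275),(281,271)]])[:,:2]
c=P.mean(0); d=(P[0]+P[1]-P[2]-P[3])/2; e=P[1]-P[0]; yaw=np.arctan2(d[1],d[0]); print(P.round(4),c,np.linalg.norm(d),np.linalg.norm(e),np.degrees(yaw))
o=down(yaw)
env.move_ptp([*c,.12],o)
env.move_straight([*c,.012],max_speed=.1); st()
jaws.grasp(45); st()
x,y=c
env.move_straight([x,y,.32],max_speed=.25); st()
print(planner.solve_ik([.475,-.32,.32],down(np.radians(93))))
E
```

```text
[[0.4697 0.0916]
 [0.5156 0.088 ]
 [0.5109 0.0196]
 [0.4636 0.0229]] [0.48996043 0.05551325] 0.0688097519496342 0.04605413315279485 85.53357676831371
t 4.66 pos [0.4904 0.0555 0.0125] F [-0.49 -0.93  0.35] M [-0.002  0.009 -0.042] gap 0.0851 q [-0.053  0.387 -0.523  0.66  -0.     1.596]
t 5.08 pos [0.4901 0.0555 0.0124] F [-1.78 -0.1   6.23] M [-0.064  0.365 -0.023] gap 0.0497 q [-0.053  0.387 -0.523  0.66  -0.     1.596]
t 6.47 pos [0.4896 0.0555 0.3191] F [ 0.16  0.35 -1.94] M [-0.008  0.012 -0.019] gap 0.0498 q [-0.053  0.197  0.098  1.474  0.     1.596]
[-0.73510044  0.34322532  0.30791391  1.53548491  0.          0.78333601]
```

```bash
python3 - <<'E'
from h import *
env.move_ptp([.477,-.395,.30],down(np.radians(93))); st()
im,C=shot('wrist','w2'); L=['fixture','bed','jaw','knob_grip','guard']; find('wrist',L,C)
for P in ([.482,-.4175,.058],[.475,-.32,.012]): print(proj(C,P))
E
```

```text
t 8.12 pos [ 0.4774 -0.3941  0.3002] F [ 1.07  0.29 -1.54] M [0.011 0.007 0.019] gap 0.0497 q [-0.822  0.43   0.392  1.533  0.     0.696]
wrist pinpoint fixture 0.73 [ 0.4668 -0.3439 -0.0013]
wrist pinpoint bed 0.89 [ 0.472  -0.3177  0.0134]
wrist pinpoint jaw 0.86 [ 0.4739 -0.3606 -0.    ]
wrist pinpoint knob_grip 0.74 [ 0.4725 -0.4144  0.0537]
wrist pinpoint knob_grip 0.69 [ 0.4722 -0.314   0.0105]
[319.91583529 230.13407379]
[318.0568994  133.08047412]
```

View pics/w2.png

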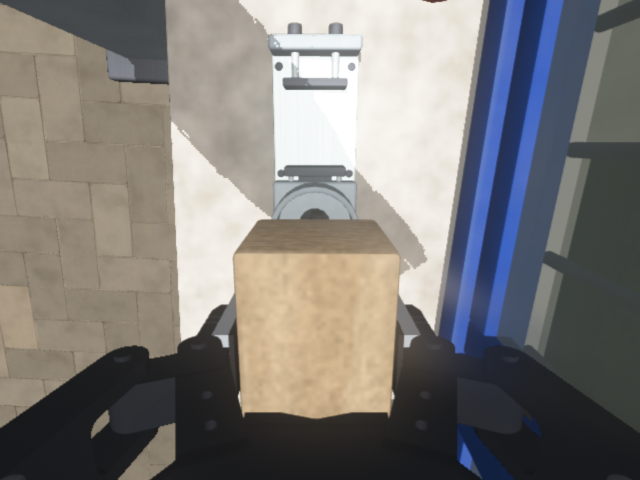

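```bash
python3 - <<'E'
import cv2
im=cv2.imread('pics/w2.png')[10:230,250:385]; cv2.imwrite('pics/w2c.png',cv2.resize(im,None,fx=2.7*1,fy=2.7,interpolation=cv2.INTER_CUBIC))
E
```

```text
(no output)
```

View pics/w2c.png

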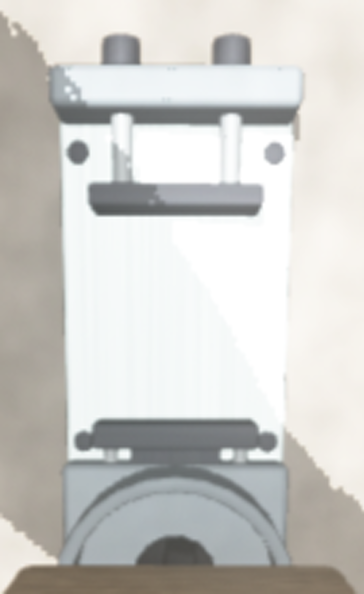

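The crop shows the backstop face bottom edge at row ≈89.3 and the jaw face bottom edge at row ≈165.6. The centre columns are ≈315, and the fixture axis is parallel to tool x.

```bash
python3 - <<'E'
from h import *
C=imaging.calibration('wrist')
f=lambda u,v,z: unproj(C,(250+u/2.7,10+v/2.7),z)
ax=R.from_quat(monitor.observe()['orientation']).as_matrix()[:2,0]; print('yaw',np.degrees(np.arctan2(ax[1],ax[0])))
for n,a in dict(bs_bot=(176,214,.014),bs_top=(176,203,.046),jaw_bot=(175,420,.014),jaw_top=(175,432,.046),bL1=(63,125,.012),bL2=(68,460,.012),bR1=(293,125,.012),bR2=(287,460,.012),kn=(175,545,.058)).items(): print(n,f(*a).round(4), ax@f(*a)[:2])
E
```

```text
yaw 93.04315997322898
bs_bot [ 0.4694 -0.2765  0.014 ] -0.3010036836030071
bs_top [ 0.4694 -0.2767  0.046 ] -0.30119223559935926
jaw_bot [ 0.4731 -0.3552  0.014 ] -0.37980718129221175
jaw_top [ 0.4733 -0.3577  0.046 ] -0.38228075028933295
bL1 [ 0.4244 -0.2467  0.012 ] -0.2689190666172191
bL2 [ 0.4294 -0.374   0.012 ] -0.39625849538117147
bR1 [ 0.5125 -0.2421  0.012 ] -0.2689703389730471
bR2 [ 0.5205 -0.3692  0.012 ] -0.3962986833231539
kn [ 0.4755 -0.399   0.058 ] -0.4236799647845722
```

```bash
cat >> h.py <<'E'
YAW=np.radians(92.9); AX=np.array([np.cos(YAW),np.sin(YAW),0])
def along(): return AX@np.array(monitor.observe()['tool_pos'])
def F(n=8):
    f=[]
    for _ in range(n): f.append(np.r_[monitor.observe()['ft_force'],monitor.observe()['torque']]); env.sleep(.02)
    return np.mean(f,0)
E
python3 - <<'E'
from h import *
c=np.array([.4717,-.3160,0]); o=down(YAW)
env.move_ptp([c[0],c[1],.15],o)
env.move_straight([c[0],c[1],.075],max_speed=.15)
print('lower hit',env.move_straight([c[0],c[1],.027],max_speed=.06,stop_force=6)); st(); f0=F()
p=np.array(monitor.observe()['tool_pos'])
if p[2]<.03:
    h=env.move_straight(list(p+.013*AX),max_speed=.02,stop_force=4); a1=along(); print('bs',h,a1,(F(4)-f0).round(2))
    env.move_straight(list(p),max_speed=.03)
    h=env.move_straight(list(p-.013*AX),max_speed=.02,stop_force=4); a2=along(); print('jaw',h,a2,(F(4)-f0).round(2))
    print('travel',a1-a2); st()
    env.move_straight(list(p),max_speed=.03)
E
```

```text
lower hit False
t 10.73 pos [ 0.4719 -0.3161  0.0273] F [ 0.05 -0.1  -2.29] M [-0.012  0.01   0.003] gap 0.0496 q [-0.734  0.472 -0.312  0.786  0.     0.786]
bs True -0.33525635987420266 [ 0.56 -2.89  2.11 -0.6  -0.06  0.07]
jaw True -0.34307956450046506 [ 1.11  3.95  1.73  0.68 -0.23  0.13]
travel 0.007823204626262403
t 12.06 pos [ 0.4716 -0.3194  0.0267] F [ 1.05  3.5  -0.09] M [ 0.62  -0.319  0.148] gap 0.0497 q [-0.739  0.477 -0.305  0.792  0.001  0.781]
```

```bash
python3 - <<'E'
from h import *
p=np.array(monitor.observe()['tool_pos']); a=along(); p=p+(-.3365-a)*AX
env.move_straight(list(p),max_speed=.03)
q=p.copy(); q[2]=.018
print(env.move_straight(list(q),max_speed=.02,stop_force=5)); st()
jaws.open_jaws(); st()
q=np.array(monitor.observe()['tool_pos']); q[2]=.10
env.move_straight(list(q),max_speed=.15)
# view from offset where knob and block both visible
env.move_ptp([.481,-.40,.26],down(YAW)); st()
im,C=shot('wrist','w3'); find('wrist',['block','bed','jaw','knob_grip','guard'],C)
E
```

```text
True
t 12.88 pos [ 0.4719 -0.3132  0.0243] F [-0.71  0.97  7.26] M [0.061 0.013 0.019] gap 0.0497 q [-0.73   0.475 -0.318  0.78   0.     0.79 ]
t 13.33 pos [ 0.4715 -0.3128  0.0238] F [-0.87  0.02 -0.16] M [-0.052  0.017 -0.002] gap 0.0856 q [-0.73   0.475 -0.318  0.781  0.     0.79 ]
t 14.75 pos [ 0.4808 -0.3995  0.2581] F [ 0.1  -0.32 -0.88] M [ 0.026 -0.006  0.039] gap 0.0855 q [-0.824  0.44   0.296  1.429  0.     0.697]
wrist pinpoint block 0.67 [ 0.4747 -0.3107  0.0124]
wrist pinpoint jaw 0.23 [ 0.4761 -0.3142  0.0149]
wrist pinpoint knob_grip 0.75 [ 0.4718 -0.4171  0.0561]
```

View pics/w3.png

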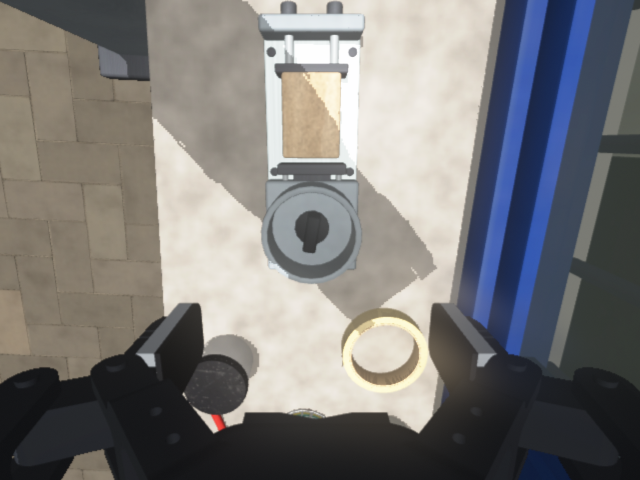

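The block sits flat on the bed at (311,114), square between jaw and backstop. The guard is at about (311,232) with the bar visible inside, so I'll zoom in on the knob.

```bash
python3 - <<'E'
import cv2
im=cv2.imread('pics/w3.png')[170:290,250:375]; cv2.imwrite('pics/w3c.png',cv2.resize(im,None,fx=5,fy=5,interpolation=cv2.INTER_CUBIC))
E
```

```text
(no output)
```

View pics/w3c.png

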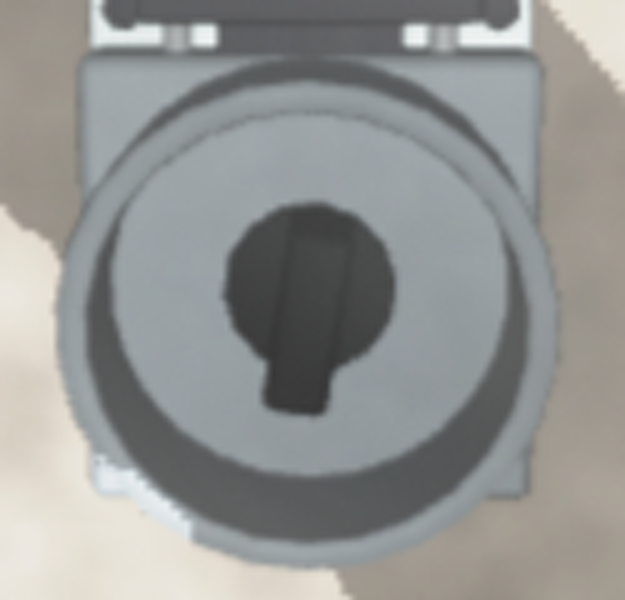

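The bar's top-face ends are at crop (321,242) and (293.5,411), so it lies about 9° clockwise of the fixture axis. The guard rim centre agrees with the bar centre. Open fingers cannot fit in the guard: they measure 114 mm over the backs, the guard is 78 mm inside, and the gripper has no partial opening. So I'll insert the shut fingers beside the bar and push it round.

```bash
python3 - <<'E'
from h import *
C=imaging.calibration('wrist')
f=lambda u,v,z: unproj(C,(250+u/5,170+v/5),z)
print('rim',f(307,323.5,.076),'inner',f(306.5,326,.076)); 
cs=[f(u,v,.07) for u,v in [(291,240),(351,245),(325,414),(262,408)]]
K=np.mean(cs,0); d=(cs[0]+cs[1]-cs[2]-cs[3])/2; b=np.arctan2(d[1],d[0])
print('bar',K,'yaw',np.degrees(b),'len',np.linalg.norm(d),np.linalg.norm(cs[0]-cs[1]), 'rim diam',np.linalg.norm(f(56,323,.076)-f(558,323,.076)))
K=(K+f(307,323.5,.076)+f(306.5,326,.076))/3
bedc=np.array([.4717,-.316]); print('K',K,'offset from fixture axis',np.cross(AX[:2],K[:2]-bedc))
np.save('K.npy',np.r_[K[:2],b])
E
cat >> h.py <<'E'
def pose(th,gap=.003,c=.004,z=.054):
    kx,ky,b=np.load('K.npy'); b=b-th
    u=np.array([np.cos(b),np.sin(b)]); v=np.array([-u[1],u[0]])
    return [*(np.array([kx,ky])+c*u+(.017+gap)*v),z], down(b+np.pi/2)
def ktorque(f): # torque exerted on knob about its axis, clockwise positive
    p=np.array(monitor.observe()['tool_pos'])[:2]-np.load('K.npy')[:2]
    return p[0]*f[1]-p[1]*f[0]+f[5]
E
python3 - <<'E'
from h import *
for th in (0,.5,1,1.5,2): p,o=pose(th); print(np.round(p,4), planner.solve_ik(p,o))
E
```

```text
rim [ 0.47658673 -0.41345346  0.076     ] inner [ 0.47652006 -0.41391263  0.076     ]
bar [ 0.4766367  -0.41572168  0.07      ] yaw 83.72905494404803 len 0.03167395115220398 0.010716519423070772 rim diam 0.08874996668565659
K [ 0.47658116 -0.41436259  0.074     ] offset from fixture axis 0.000101542346314344
[ 0.4571 -0.4082  0.054 ] [-0.86179048  0.51211041 -0.15124743  0.90743849  0.         -0.75234185]
[ 0.4625 -0.3996  0.054 ] [-0.84588227  0.50964176 -0.15589373  0.90526083  0.         -0.23643363]
[ 0.4713 -0.3947  0.054 ] [-0.82966803  0.51485954 -0.14606522  0.90987158  0.          0.27978061]
[ 0.4814 -0.3945  0.054 ] [-0.81743963  0.52642597 -0.12417042  0.92019994  0.          0.79200901]
[ 0.4903 -0.3992  0.054 ] [-0.81220116  0.54142619 -0.09555868  0.93381145  0.          1.29724747]<stdin>:9: DeprecationWarning: Arrays of 2-dimensional vectors are deprecated. Use arrays of 3-dimensional vectors instead. (deprecated in NumPy 2.0)
```

```bash
python3 - <<'E'
from h import *
k=np.load('K.npy'); k[1]=-.4149; np.save('K.npy',k)
jaws.grasp(60); st()
p,o=pose(0,z=.12); env.move_ptp(p,o)
f0=F(); np.save('f0.npy',f0)
p,o=pose(0,z=.085); env.move_straight(p,max_speed=.1)
p,o=pose(0,z=.054); h=env.move_straight(p,max_speed=.03,stop_force=5); print('hit',h); st(); f=F(); print((f-f0).round(2),ktorque(f-f0))
im,C=shot('wrist','w4')
E
```

```text
t 15.82 pos [ 0.481 -0.4    0.26 ] F [0.33 0.67 0.49] M [ 0.027  0.003 -0.051] gap 0.0002 q [-0.824  0.439  0.3    1.431 -0.     0.696]
hit False
t 18.93 pos [ 0.4572 -0.4088  0.0542] F [ 0.24 -0.28  0.78] M [0.008 0.    0.036] gap -0.0002 q [-0.862  0.512 -0.15   0.908 -0.    -0.753]
[-0.07  0.13 -0.11 -0.03 -0.   -0.01] -0.007568780907921926
```

View pics/w4.png

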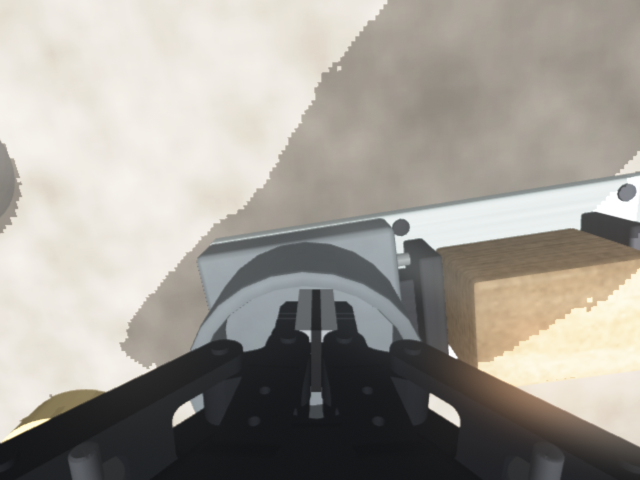

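The shut fingers are inside the guard without contact, and the jaw plate and block show at (425,290) and (470,300). Now I close the gap to the bar and start turning in steps.

```bash
python3 - <<'E'
from h import *
f0=np.load('f0.npy')
p,o=pose(0,gap=-.002); h=env.move_straight(p,max_speed=.015,stop_force=4)
p=np.array(monitor.observe()['tool_pos']); pr,_=pose(0); g=.003-np.linalg.norm(p-np.array(pr)); print('touch',h,'gap',g); np.save('g.npy',g)
f=F()-f0; print(f.round(2),ktorque(f).round(3))
L=[]
for th in np.arange(.05,.61,.05):
    p,o=pose(th,gap=g); env.move_straight(p,o,max_speed=.02)
    f=F(5)-f0; L.append((th,ktorque(f))); print(round(th,2),'T',ktorque(f).round(3),'F',f[:3].round(1))
    if np.hypot(*f[:2])>30: break
st()
E
```

```text
touch True gap -0.00043629840764895485
[-0.05  0.12  0.28 -0.03  0.07  0.01] 0.009
0.05 T 0.015 F [-2.9 -0.6 -2.1]
0.1 T 0.1 F [-6.3 -1.8 -2. ]
0.15 T 0.092 F [-8.8 -2.4 -1.1]
0.2 T 0.141 F [-11.7  -3.1   0.1]
0.25 T 0.187 F [-14.5  -3.9   0.5]
0.3 T 0.233 F [-17.1  -4.5   1.8]
0.35 T 0.234 F [-19.9  -4.5   2.7]
0.4 T 0.25 F [-21.   -4.    3.6]
0.45 T 0.261 F [-21.9  -3.2   4.3]
0.5 T 0.261 F [-21.9  -2.1   4.3]
0.55 T 0.257 F [-21.6  -1.    4.9]
0.6 T 0.264 F [-21.9   0.4   6. ]
t 23.57 pos [ 0.4635 -0.4005  0.0535] F [-21.63   0.07   6.17] M [-0.031  4.228 -0.084] gap 0.0002 q [-0.844  0.515 -0.147  0.914 -0.004 -0.134]
```

```bash
cat >> h.py <<'E'
def diag():
    s=monitor.observe(); k=np.load('K.npy'); p=np.array(s['tool_pos']); M=R.from_quat(s['orientation']).as_matrix()
    yaw=np.arctan2(M[1,0],M[0,0]); th=k[2]-(yaw-np.pi/2); r=p[:2]-k[:2]; X=M[:2,0];Y=M[:2,1]
    print('tilt',M[:2,2].round(3),'th',th,'u,v of tool (mm)',(-1e3*(r@Y)).round(1) ,(1e3*(r@X)).round(1),'far corners r',[(1e3*np.hypot(*(r+.011*X+sg*.0145*Y))).round(1) for sg in(1,-1)],'Y',Y.round(2))
E
python3 - <<'E'
from h import *
diag(); print(pose(.6,gap=float(np.load('g.npy')))[0]); im,C=shot('wrist','w5')
c=im[180:420,170:490]; cv2.imwrite('pics/w5c.png',cv2.resize(c[:,:,::-1],None,fx=2.4,fy=2.4))
E
```

```text
tilt [-0.006  0.001] th 0.6003580327533204 u,v of tool (mm) -2.4 19.3 far corners r [np.float64(34.7), np.float64(32.6)] Y [0.65 0.76]
[np.float64(0.46661959264955377), np.float64(-0.4010752627494474), 0.054]
```

View pics/w5c.png

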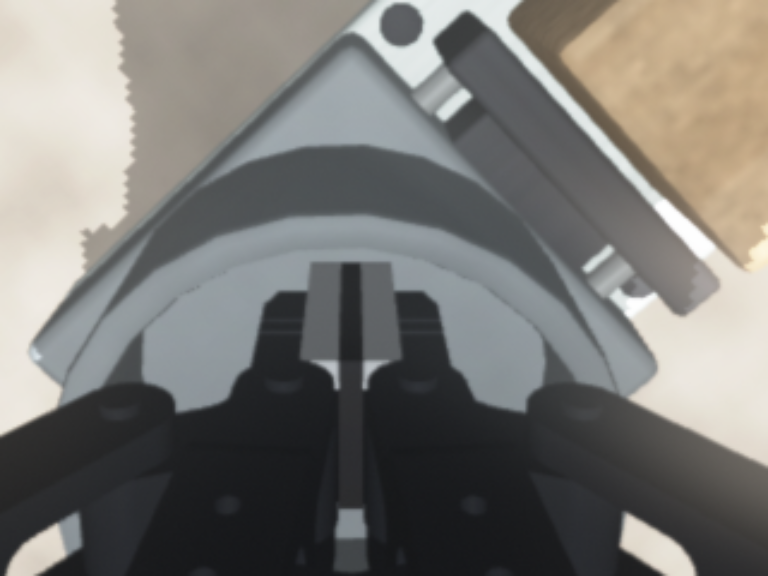

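The picture shows the fingers clear of the guard, and the jaw plate near (580,170) in the crop has not reached the block yet. The arm deflects about 3 mm under 22 N, so torque will be the guide. I continue until it rises above the 0.26 plateau.

```bash
cat > turn.py <<'E'
import sys
from h import *
f0=np.load('f0.npy'); g=float(np.load('g.npy'))
a,b,s,lim=map(float,sys.argv[1:5])
for th in np.arange(a,b+1e-6,s):
    p,o=pose(th,gap=g,c=.0055); env.move_straight(p,o,max_speed=.02)
    f=F(5)-f0; print(round(th,3),'T',ktorque(f).round(3),'F',f[:3].round(1))
    if ktorque(f)>lim or np.hypot(*f[:2])>36: break
diag(); st()
E
python3 turn.py .65 1.6 .05 .31
```

```text
0.65 T 0.271 F [-20.2  -1.2   2.9]
0.7 T 0.24 F [-20.3  -0.4   3.3]
0.75 T 0.244 F [-20.1   0.5   3.7]
0.8 T 0.287 F [-20.4   2.3   4.1]
0.85 T 0.256 F [-20.2   2.9   5.1]
0.9 T 0.285 F [-21.    3.6   5.7]
0.95 T 0.276 F [-20.5   5.1   6.1]
1.0 T 0.286 F [-19.9   6.3   6.4]
1.05 T 0.293 F [-20.3   7.2   6.8]
1.1 T 0.287 F [-20.6   8.7   8.1]
1.15 T 0.311 F [-21.    9.8   8.9]
tilt [-0.006  0.004] th 1.1495117654912301 u,v of tool (mm) -3.1 19.9 far corners r [np.float64(35.6), np.float64(33.0)] Y [0.95 0.31]
t 27.3 pos [ 0.4734 -0.395   0.0532] F [-21.25  10.7    8.42] M [ 1.964  4.181 -0.085] gap 0.0001 q [-0.827  0.523 -0.133  0.922 -0.002  0.432]
```

```bash
sed -i 's/F(5)/F(10)/' turn.py; python3 turn.py 1.19 1.4 .04 .36; python3 - <<'E'
from h import *
im,C=shot('wrist','w6')
cv2.imwrite('pics/w6c.png',cv2.resize(im[100:420,200:640][:,:,::-1],None,fx=1.8,fy=1.8))
E
```

```text
1.19 T 0.33 F [-21.7  11.5   9.9]
1.23 T 0.319 F [-21.8  12.9  10.5]
1.27 T 0.34 F [-22.2  14.3  11.3]
1.31 T 0.37 F [-22.3  15.6  12.3]
tilt [-0.007  0.006] th 1.3091559989611785 u,v of tool (mm) -2.5 20.4 far corners r [np.float64(35.7), np.float64(33.7)] Y [0.99 0.15]
t 28.97 pos [ 0.4759 -0.3943  0.0531] F [-21.85  15.94  12.79] M [ 3.013  4.371 -0.099] gap 0.0001 q [-0.823  0.526 -0.127  0.927 -0.001  0.595]
```

View pics/w6c.png

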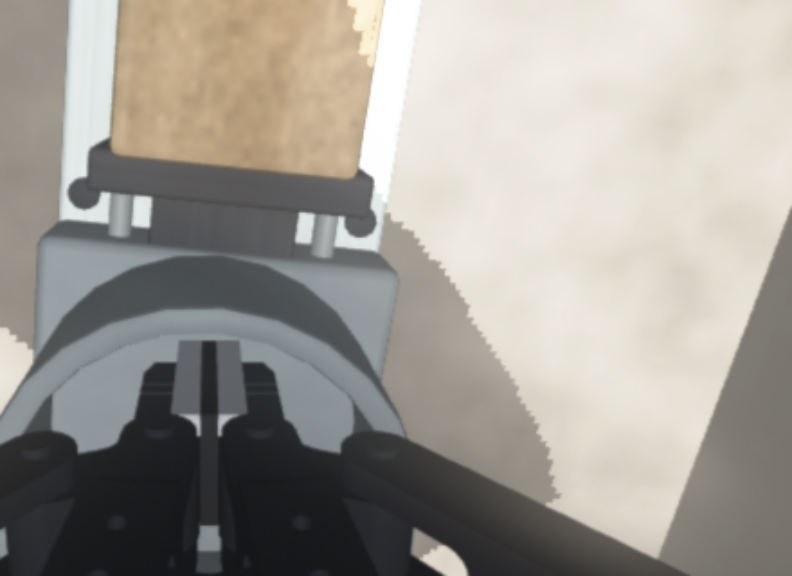

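The jaw plate is now flat against the block at crop (235,170), and the fingers are still clear of the guard. The torque is about 0.09 above the free-running level, so roughly 8–9 N on the block. I'll go on to T ≈ 0.40 (about 13 N), then back off and withdraw.

```bash
sed -i 's/F(10)/F(16)/' turn.py; python3 turn.py 1.34 1.52 .03 .395
```

```text
1.34 T 0.374 F [-22.5  16.5  12.6]
1.37 T 0.373 F [-22.6  17.8  13. ]
1.4 T 0.38 F [-22.4  18.9  13.6]
1.43 T 0.385 F [-22.6  19.9  14.3]
1.46 T 0.41 F [-22.7  21.1  14.9]
tilt [-0.007  0.008] th 1.458818328429429 u,v of tool (mm) -1.8 20.8 far corners r [np.float64(35.8), np.float64(34.3)] Y [1. 0.]
t 31.6 pos [ 0.4783 -0.394   0.0531] F [-22.79  21.18  14.8 ] M [ 4.025  4.384 -0.17 ] gap -0.0005 q [-0.82   0.53  -0.121  0.931 -0.     0.748]
```

```bash
python3 - <<'E'
from h import *
f0=np.load('f0.npy')
for th,g,c in ((1.36,.0015,.003),(1.36,.0035,.003)):
    p,o=pose(th,gap=g,c=c); env.move_straight(p,o,max_speed=.02); f=F(8)-f0; print((f).round(2)); diag()
p,o=pose(1.36,gap=.0035,c=.003,z=.12); env.move_straight(p,max_speed=.06); st()
jaws.open_jaws()
env.move_ptp([.4785,-.40,.26],down(YAW)); st()
im,C=shot('wrist','w7'); find('wrist',['block','knob_grip','jaw'],C)
cv2.imwrite('pics/w7c.png',cv2.resize(im[55:295,250:375][:,:,::-1],None,fx=2.5*1,fy=2.5,interpolation=cv2.INTER_CUBIC))
E
```

```text
[-7.45  8.87  2.39  1.76  1.48 -0.02]
tilt [-0.002  0.004] th 1.3586980965872533 u,v of tool (mm) -2.0 20.6 far corners r [np.float64(35.6), np.float64(34.0)] Y [0.99 0.1 ]
[-3.39  4.69 -0.65  0.96  0.65  0.02]
tilt [-0.001  0.002] th 1.359179270886586 u,v of tool (mm) -2.8 21.2 far corners r [np.float64(36.6), np.float64(34.3)] Y [0.99 0.1 ]
t 33.76 pos [ 0.4774 -0.3941  0.1196] F [-1.05  0.43 -0.06] M [ 0.016 -0.019  0.062] gap -0.0001 q [-0.822  0.473 -0.026  1.071  0.     0.648]
t 35.16 pos [ 0.4786 -0.4001  0.2601] F [ 1.07 -0.29 -0.32] M [ 0.002 -0.019 -0.043] gap 0.0857 q [-0.827  0.435  0.293  1.429  0.     0.693]
wrist pinpoint block 0.89 [ 0.4731 -0.3089  0.0118]
wrist pinpoint knob_grip 0.57 [ 0.4718 -0.4171  0.0557]
wrist pinpoint jaw 0.82 [ 0.4711 -0.353   0.0008]
```

View pics/w7c.png

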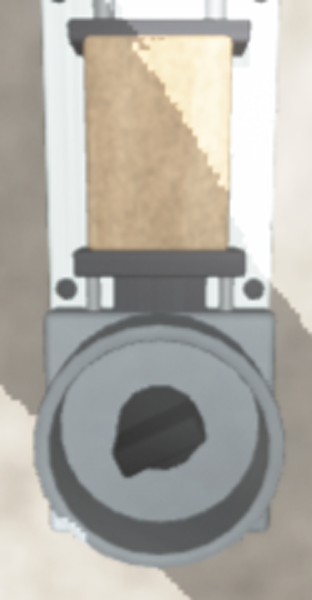

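The block is flat against both plates. I'll use the last picture for a contrast-stretched knob view, to measure how far the bar actually turned.

```bash
python3 - <<'E'
import cv2,numpy as np
a=cv2.imread('pics/w3.png'); b=cv2.imread('pics/w7.png')
def f(i,r0):
    c=cv2.resize(i[r0:r0+62,280:346],None,fx=6,fy=6,interpolation=cv2.INTER_CUBIC).astype(float); return np.clip((c-30)*2.6,0,255).astype(np.uint8)
cv2.imwrite('pics/kz.png',np.hstack([f(a,200),f(b,200)]))
E
```

```text
(no output)
```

View pics/kz.png

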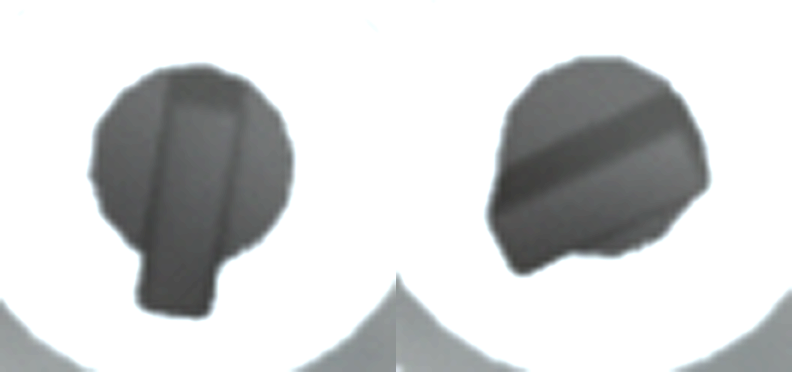

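```bash
python3 - <<'E'
from h import *
st(); order.job_done()
E
```

```text
t 35.36 pos [ 0.4782 -0.3997  0.2588] F [-0.16  0.17 -0.38] M [0.07  0.003 0.028] gap 0.085 q [-0.827  0.436  0.292  1.428  0.     0.693]
the job is handed in; nothing more can be done
```

The block is clamped in the fixture and the job is handed in, at 35 s on the robot's clock. I estimate the clamp force at 10–15 N from indirect measurements; nothing measured it directly.

**What I did:** I carried the block over the flasks, felt the backstop and jaw with it, set it flat on the bed and let go. The open fingers are too wide for the guard and the gripper cannot open partway. I therefore put the shut fingers in beside the bar and pushed it clockwise instead of gripping it, then backed off and withdrew.

**Last checks:**
- **Torque:** it rose from about 0.26–0.28 while turning freely to about 0.40 N m, which points to 12–14 N on the block.
- **Bar angle:** the bar turned about 0.995 rad. With 7–8 mm of play felt, that gives roughly 10–15 N.
- **Picture:** the last view shows the block flat against both jaw and backstop. The knob is released, and the gripper stands well clear.

**What disagreed:**
- My first picture-only estimate of the play was 9.5 mm, which would mean only about 2 N. I trusted the felt play and the torque rise instead.
- Sideways force on the fingers while turning was higher than I expected. It reached about 31 N in total. The pictures taken during turning and the computed finger position showed the fingers clear of the guard, but I did not measure the guard force itself.

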